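# Brace a walnut jar in its holder and unscrew the tight cap

## Robot

A 6-joint arm with a two-finger parallel gripper is mounted at the origin on the work surface. World frame = base frame: x ahead of the robot, y to its left, z up, the work surface at z = 0. Lengths are in mm, angles in rad, forces in N, time in s.
With the tool pointing down it reaches from about 350 to 975 mm from the base axis. Payload 7.1 kg.
Tool frame: the origin (TCP) lies midway between the tips of the shut fingers; the grasp point (between the pads) lies 19 mm behind it (ctrl.grip_depth is the distance from the TCP to the grasp point, in mm); z points along the fingers, y is the line along which they close (so a half turn about z gives the same grasp; the last joint's range is limited). The gripper opens to 88 mm and grips with 3 to 60 N. Pads are 20 mm wide; open, the fingers measure 115 mm over their backs; the gripper's body (75 mm by 178 mm) begins 61 mm behind the grasp point.
Start: joints at [1.123, 0.423, 1.63, -0, 1.089, -0.019], TCP at [259.83, 568.413, 222.675] pointing down, gripper open.
Joint ranges: [-3, 3], [-0.9, 2.11], [0.09, 2.58], [-1.31, 4.45], [0.11, 2.69], [-2.54, 2.54]. Speed limits (rad/s): [2.39, 2.39, 3.01, 3.14, 3.14, 3.14].

## Interface

Orientations are given as a rotation vector (axis times angle).
In Python, from workcell import ctrl, cams gives the robot as it stands.
- The arm moves only by the tool move_arm, never from a script. Its argument "steps" is a list of rows, each a list of 3 entries, a list of its own where there are three numbers: the shift along the tool's x, y, z in units of 25 mm (1.0 is 25 mm), then the turn about the tool's z in units of 5 degrees (1.0 is 5 degrees), then the closure, from 0 (fully open) to 1 (shut). A call has 1 to 20 rows; each row shifts and turns the commanded pose from where the row before left it, along the tool's axes as they then stand; what a row does not reach is not made up. A row lasts 1/12 s, in which the tool goes at most 41.7 mm and 7.16 degrees, less where a joint would pass 70% of its speed; a pose out of reach is approached as far as the arm can. A call is refused whole if a number of a shift passes 1 or a number of a turn 1, either way. A call with a gripper value outside its range is refused whole. The fingers move at their own pace and stop on an object; the grip force is fixed at half the most. Time passes only in rows, so rows that do not move let the fingers close. It gives the time, the measured TCP pose, the force, the opening and the grip force at its end, in the units of the state.
- ctrl.get_obs(): the state, without advancing time (a new reading comes with each control period).
- cams.get_image(name): name is "scene" or "top"; returns a dict with "image" (420x560x3 uint8, red, green, blue), "camera_matrix" (3x3 intrinsics, pixels), "xyz" and "rotation" of the camera in the world. Camera axes: x right, y down, z forward; pixel columns grow to the right and rows downward; lengths in mm; the calibration is good to about 2 mm. A picture is of the moment at which its call begins. There is no depth.
- ctrl.close_job(): hands the job in; it is judged then, once.
Trained networks look in the newest picture that a camera, given by its name, has taken for a name from the list of things; names that differ only in an ending like _2 or _b are one class to them, and where a whole thing is asked for, a point or a joint stands for the part that bears it (a point fixed in the world has none). Each returns a list of dicts, best first, with "p" (0 to 1); they miss things now and then, are a little off and sometimes report something else, mostly with a low value. They report only what shows in the picture. A call takes as long as a camera call. They do not tell look-alikes from the thing itself.
- cams.boxes_of(camera, thing): "rect" ([centre column, centre row, width, height] in pixels, round what is visible of it).
- cams.cut_out(camera, thing): "pixels" (420x560 bool, what is visible of it) and "rect" ([centre column, centre row, width, height] in pixels, round what is visible of it).
The state is a dict: "t": time; "qpos": joint angles; "qvel": joint speeds; "joint_torque": joint torques, N m; "ee_pos": TCP position; "orientation": TCP orientation; "ft_force": force on the tool from outside, world axes, zero at the start; "moment": the same for the moment, N m; "width": finger opening in mm; "grasp_force": force on a finger pad.
Only numpy, scipy, OpenCV 4.12 (cv2) and the standard library are available. Lean on these libraries where they do the work, as an engineer would, in place of code of your own. Each camera call takes 0.05 s, during which the arm holds its last target. There are 200 camera calls.

## Task

Gently lower the square jar of walnuts with the gold cap, upright and fully home, into the square well of the wooden jar holder, which keeps it from turning. Then unscrew its tight cap anticlockwise, stopping soon after the threads let go (an eighth of a turn or a little more, well short of a quarter), with the jar staying home in the holder. Lift the cap straight up and finish while holding it in the gripper, level, two or three centimetres above the jar's mouth without touching it; leave the other jars, the mug and the spoon where they are.

Things in the scene. Friction and masses are not known exactly. Their poses are not given: they have to be found in the camera images.
- jar: Loose square clear glass jar of walnuts, 0.3 to 0.5 kg, standing on the table with its cap on. Body 60 x 60 mm, 86 mm high from the foot, sides facing its +-x and +-y axes; then a sloping shoulder to 90 mm and a round neck 41 mm across. Origin: centre of the foot's underside; z up. 112 mm high with the cap. Any quarter turn fits the holder.
- cap: Gold screw cap, 30 g, 58 mm across, 20 mm high, straight ribbed sides; black stripe on top along its x axis, dot at the +x end. Loose, but screwed on the jar by three lugs. Origin: centre of its lower rim, 92 mm above the jar's foot while on. It does not climb as it is turned until the lugs come free, then a seal ring pushes it up about 4 mm. Turned clockwise it is blocked.
- cap_top (a point): Centre of the cap's top face, 20 mm above its lower rim; x axis as the cap's. At the start this x axis is 0 to 0.2 rad anticlockwise (from above) of the jar's x axis; the lugs come free at 0.75 rad, and the cap lifts off freely between 0.8 and 1.55 rad. Pulling up earlier lifts the whole jar.
- jar_mouth (a point): Point on the jar's axis 109 mm above its foot: top of the springy orange seal ring in the mouth while the cap is on (113 mm once it is off). The ring presses the cap up with about 14 N, so turning it takes about 0.3 to 0.5 N m.
- holder: The fixed jar holder: dark wooden block 130 x 130 x 35 mm on the table, with one square well in the middle of its top. Origin: centre of its underside, axes along its sides, z up. It does not move in an episode.
- holder_hole0 (a point): Centre of the mouth of the square well, on the block's top face, 35 mm above the table. The well is 62 x 62 mm (the jar has 1 mm play on each side), sides along the holder's x and y axes, 4 mm chamfer around the mouth, 28 mm deep, flat floor 7 mm above the table.
- jar_a: Bystander: round red preserve jar with white cap, 66 mm across, 98 mm high; origin at the centre of its underside.
- jar_b: Bystander: round red preserve jar with white cap, 66 mm across, 98 mm high; origin at the centre of its underside.
- jar_c: Bystander: larger round red preserve jar with white cap, 72 mm across, 123 mm high; origin at the centre of its underside.
- mug: Bystander: white mug, 76 mm across, 80 mm high; origin at the centre of its underside.
- spoon: Bystander: wooden spoon lying on the table; origin at the middle of its underside.
Things that resemble listed ones, but are neither listed nor needed, are in the scene too. Of the things like the cap, leave any that is pink; of the rest the smaller one is meant.

How it is judged:
By the outcome, as a careful person would: the job done as asked, in the order asked, and still so for the second after the job is handed in, while the arm keeps its last pose, push and grip.
It also fails if it takes over 51 s, if anything falls off the work surface, if the arm or the gripper's body presses on something with over 40 N, if the wrist force passes 120 N, or if a joint passes its speed limit or range.

## Working session

There is one attempt and no reset: what is moved stays moved. The work goes in short steps, Python scripts to look and compute and a tool call to move; the robot and the scene stay as the last step left them, time stands still between calls to the robot, and variables do not carry over. Pictures are saved under pics/ and viewed, at most 10 in all, crops included, and the job is handed in when it is done.

Besides the shell and the picture viewer there is one more tool, called after "Call:" as name([rows], argument=value, ...), one row to a line, values as JSON. move_arm: Moves the arm, as the interface text tells. Its arguments: {"type":"object","properties":{"steps":{"type":"array"}},"required":["steps"]}

```bash
mkdir -p pics; ls; cat > h.py <<'E'
import numpy as np, cv2
from workcell import ctrl, cams
def ray(c,u,v):
    K=c["camera_matrix"];d=c["rotation"]@np.linalg.solve(K,[u,v,1.]);return np.array(c["xyz"]),d/np.linalg.norm(d)
def onz(c,u,v,z):
    o,d=ray(c,u,v);return o+d*(z-o[2])/d[2]
def proj(c,p):
    q=c["rotation"].T@(np.array(p)-c["xyz"]);q=c["camera_matrix"]@q;return q[:2]/q[2]
def tri(a,b):
    (o1,d1),(o2,d2)=a,b
    A=np.stack([d1,-d2],1);s=np.linalg.lstsq(A,o2-o1,rcond=None)[0]
    p,q=o1+d1*s[0],o2+d2*s[1];return (p+q)/2,np.linalg.norm(p-q)
E
python3 - <<'E'
from h import *
print({k:np.round(v,3).tolist() for k,v in ctrl.get_obs().items()}, ctrl.grip_depth)
ims=[]
for n in("scene","top"):
    c=cams.get_image(n);c={k:np.array(v) for k,v in c.items()}
    cv2.imwrite(f"pics/{n}0.png",c["image"][:,:,::-1])
    print(n,np.round(c["xyz"]),np.round(c["rotation"],3).tolist(),c["camera_matrix"][0,0])
    for t in("jar","cap","holder","jar_a","mug","spoon"):
        for r in cams.boxes_of(n,t): print(n,t,round(r["p"],2),np.round(r["rect"]).tolist(),np.round(onz(c,*r["rect"][:2],100 if t in("cap",) else 40)).tolist())
E
```

```text
pics
{'t': 0.0, 'qpos': [1.123, 0.424, 1.631, 0.0, 1.089, -0.019], 'qvel': [0.0, 0.001, 0.0, -0.0, 0.001, -0.001], 'joint_torque': [-0.0, -54.461, -27.367, 0.064, 0.023, -0.0], 'ee_pos': [259.577, 567.937, 221.933], 'orientation': [-0.668, -3.069, 0.002], 'ft_force': [0.239, 0.392, 0.073], 'moment': [0.015, 0.062, -0.037], 'grasp_force': 0.0, 'width': 87.9} 18.700000000000003
scene [1151. -478.  997.] [-2.254, -1.136, 0.381] 471.0778331551246Traceback (most recent call last):
  File "<stdin>", line 9, in <module>
  File "h.py", line 6, in onz
    o,d=ray(c,u,v);return o+d*(z-o[2])/d[2]
                                       ~^^^
IndexError: invalid index to scalar variable.
```

```bash
cat > fix.py <<'E'
s=open('h.py').read()
s=s.replace('c["rotation"]','R(c)').replace("def ray","def R(c): return cv2.Rodrigues(np.array(c['rotation'],float))[0]\ndef ray",1)
open('h.py','w').write(s)
E
python3 fix.py; rm fix.py
python3 - <<'E'
from h import *
ims=[]
for n in("scene","top"):
    c=cams.get_image(n)
    cv2.imwrite(f"pics/{n}0.png",c["image"][:,:,::-1]); ims.append(c["image"][:,:,::-1])
    print(n,np.round(c["xyz"]),np.round(R(c),2).tolist(),c["camera_matrix"][0][0])
    for t in("jar","cap","holder","jar_a","mug","spoon"):
        for r in cams.boxes_of(n,t): print(n,t,round(r["p"],2),np.round(r["rect"]).tolist(),np.round(onz(c,*r["rect"][:2],100 if t in("cap",) else 40)).tolist())
E
```

```text
scene [1151. -478.  997.] [[0.6, 0.64, -0.49], [0.8, -0.47, 0.37], [0.01, -0.61, -0.79]] 471.0778331551246
scene jar 0.78 [353.0, 130.0, 25.0, 38.0] [470.0, 282.0, 40.0]
scene jar 0.77 [360.0, 172.0, 26.0, 40.0] [603.0, 187.0, 40.0]
scene jar 0.63 [284.0, 162.0, 25.0, 32.0] [452.0, 45.0, 40.0]
scene cap 0.93 [286.0, 143.0, 21.0, 21.0] [446.0, 57.0, 100.0]
scene cap 0.73 [315.0, 191.0, 30.0, 28.0] [618.0, 15.0, 100.0]
scene cap 0.5 [282.0, 136.0, 16.0, 17.0] [416.0, 65.0, 100.0]
scene holder 0.72 [215.0, 227.0, 73.0, 68.0] [524.0, -219.0, 40.0]
scene jar_a 0.78 [353.0, 130.0, 25.0, 38.0] [470.0, 282.0, 40.0]
scene jar_a 0.77 [360.0, 172.0, 26.0, 40.0] [603.0, 187.0, 40.0]
scene jar_a 0.63 [284.0, 162.0, 25.0, 32.0] [452.0, 45.0, 40.0]
scene mug 0.74 [349.0, 253.0, 40.0, 55.0] [778.0, -4.0, 40.0]
scene mug 0.61 [196.0, 312.0, 56.0, 46.0] [691.0, -370.0, 40.0]
scene spoon 0.68 [122.0, 233.0, 55.0, 53.0] [407.0, -411.0, 40.0]
scene spoon 0.31 [284.0, 163.0, 24.0, 22.0] [454.0, 43.0, 40.0]
top [ 475.  -74. 1097.] [[0.01, -1.0, 0.07], [-1.0, -0.01, -0.01], [0.01, -0.07, -1.0]] 445.89448147
[... 226 characters left out ...]
 [444.0, 34.0, 40.0]
top cap 0.95 [219.0, 205.0, 34.0, 28.0] [560.0, 46.0, 100.0]
top cap 0.68 [194.0, 297.0, 24.0, 26.0] [356.0, 98.0, 100.0]
top cap 0.6 [215.0, 258.0, 30.0, 27.0] [441.0, 53.0, 100.0]
top holder 0.95 [330.0, 232.0, 72.0, 69.0] [502.0, -210.0, 40.0]
top jar_a 0.9 [246.0, 111.0, 33.0, 41.0] [793.0, -7.0, 40.0]
top jar_a 0.75 [127.0, 242.0, 41.0, 29.0] [476.0, 268.0, 40.0]
top jar_a 0.68 [165.0, 186.0, 37.0, 32.0] [609.0, 181.0, 40.0]
top jar_a 0.55 [226.0, 256.0, 26.0, 29.0] [444.0, 34.0, 40.0]
top mug 0.6 [398.0, 159.0, 42.0, 36.0] [681.0, -376.0, 40.0]
top mug 0.4 [224.0, 251.0, 25.0, 26.0] [456.0, 40.0, 40.0]
top spoon 0.78 [408.0, 289.0, 23.0, 80.0] [370.0, -393.0, 40.0]
```

View pics/scene0.png

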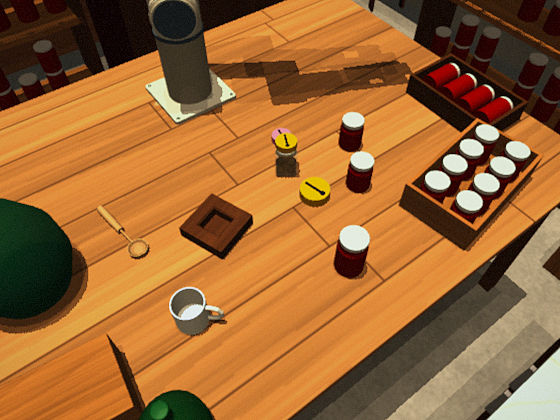

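View pics/top0.png

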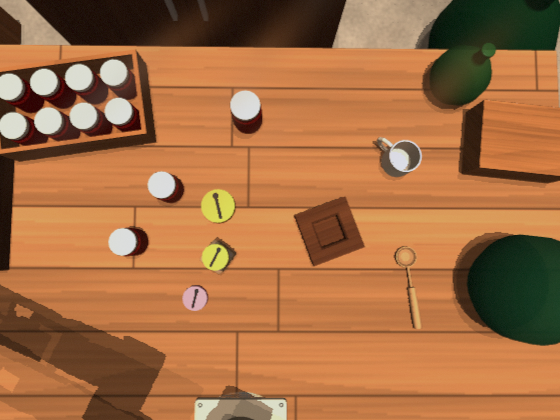

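```bash
python3 - <<'E'
from h import *
C={n:cams.get_image(n) for n in("scene","top")}
M={}
def best(n,t,u,v):
    L=cams.cut_out(n,t); L=[r for r in L if np.hypot(r["rect"][0]-u,r["rect"][1]-v)<15]
    return L[0] if L else None
tiles=[]
for n,u,v,hu,hv in(("top",217,257,328,231),("scene",286,155,215,225)):
    im=C[n]["image"][:,:,::-1].copy()
    hsv=cv2.cvtColor(im,cv2.COLOR_BGR2HSV)
    m=cv2.inRange(hsv,(22,170,90),(34,255,255)); w=np.zeros_like(m); w[v-25:v+25,u-20:u+20]=255
    nb,lab,st,ce=cv2.connectedComponentsWithStats(m&w); k=1+np.argmax(st[1:,4]); print(n,"gold",st[k],ce[k])
    r=best(n,"cap",u,v-8 if n=="scene" else v); 
    if r: 
        p=r["pixels"];ys,xs=np.nonzero(p);print(n,"cap seg",r["rect"],p.sum(),xs.mean(),ys.mean())
        cn=max(cv2.findContours(p.astype(np.uint8),0,1)[0],key=len);print(cv2.fitEllipse(cn))
    h=best(n,"holder",hu,hv)
    if h:
        cn=max(cv2.findContours(h["pixels"].astype(np.uint8),0,1)[0],key=len);hl=cv2.convexHull(cn)
        print(n,"holder",h["rect"],cv2.approxPolyDP(hl,5,True)[:,0].tolist(), cv2.minAreaRect(cn))
    a=cv2.resize(im[v-25:v+25,u-25:u+25],(390,300) if 0 else (300,300),interpolation=cv2.INTER_CUBIC)
    b=cv2.resize(im[hv-40:hv+40,hu-40:hu+40],(300,300),interpolation=cv2.INTER_CUBIC)
    tiles.append(np.hstack([a,b]))
cv2.imwrite("pics/crop0.png",np.vstack(tiles))
E
```

```text
Traceback (most recent call last):
ValueError: attempt to get argmax of an empty sequence
```

```bash
cat > meas.py <<'E'
from h import *
C={n:cams.get_image(n) for n in("scene","top")}
def best(n,t,u,v):
    L=cams.cut_out(n,t); L=[r for r in L if np.hypot(r["rect"][0]-u,r["rect"][1]-v)<15]
    return L[0] if L else None
tiles=[]
for n,u,v,hu,hv in(("top",217,257,328,231),("scene",286,155,215,225)):
    im=C[n]["image"][:,:,::-1].copy()
    hsv=cv2.cvtColor(im,cv2.COLOR_BGR2HSV)
    print(hsv[v if n=="top" else 145,u-5])
    for t in("cap","jar"):
      r=best(n,t,u,v-10 if (n=="scene" and t=="cap") else v)
      if r:
        p=r["pixels"];ys,xs=np.nonzero(p);print(n,t,np.round(r["rect"],1),p.sum(),xs.mean(),ys.mean())
        cn=max(cv2.findContours(p.astype(np.uint8),0,1)[0],key=len);print(cv2.fitEllipse(cn))
    h=best(n,"holder",hu,hv)
    if h:
        cn=max(cv2.findContours(h["pixels"].astype(np.uint8),0,1)[0],key=len);hl=cv2.convexHull(cn)
        print(n,"holder",h["rect"],cv2.approxPolyDP(hl,5,True)[:,0].tolist(), cv2.minAreaRect(cn))
    a=cv2.resize(im[v-25:v+25,u-25:u+25],(300,300),interpolation=cv2.INTER_CUBIC)
    b=cv2.resize(im[hv-40:hv+40,hu-40:hu+40],(480,480),interpolation=cv2.INTER_CUBIC)[90:390]
    b=cv2.resize(im[hv-40:hv+40,hu-40:hu+40],(300,300),interpolation=cv2.INTER_CUBIC)
    tiles.append(np.hstack([a,cv2.convertScaleAbs(b,alpha=2.0)]))
cv2.imwrite("pics/crop0.png",np.vstack(tiles))
E
python3 meas.py
```

```text
[ 30 150 218]
top jar [226.6 257.1  23.4  32. ] 185 224.97297297297297 251.84864864864866
((223.6278076171875, 249.93104553222656), (12.673726081848145, 25.88306427001953), 127.98853302001953)
top holder [328.6, 232.4, 70.4, 69.8] [[344, 198], [363, 246], [312, 264], [294, 216]] ((328.74566650390625, 230.9501953125), (55.054115295410156, 56.20793914794922), 69.07550048828125)
[ 25 255 233]
scene cap [280.1 133.3  19.4  14.2] 108 277.962962962963 132.99074074074073
((278.36663818359375, 133.4903564453125), (9.010161399841309, 17.914018630981445), 61.454376220703125)
scene jar [285.2 164.1  23.5  24.6] 495 285.4848484848485 163.74545454545455
((285.53948974609375, 163.31776428222656), (24.13936424255371, 26.554460525512695), 18.361927032470703)
scene holder [218.1, 226.0, 70.6, 64.4] [[210, 195], [252, 221], [222, 257], [180, 230]] ((215.791748046875, 224.89666748046875), (51.53898620605469, 58.361976623535156), 40.42607879638672)
```

View pics/crop0.png

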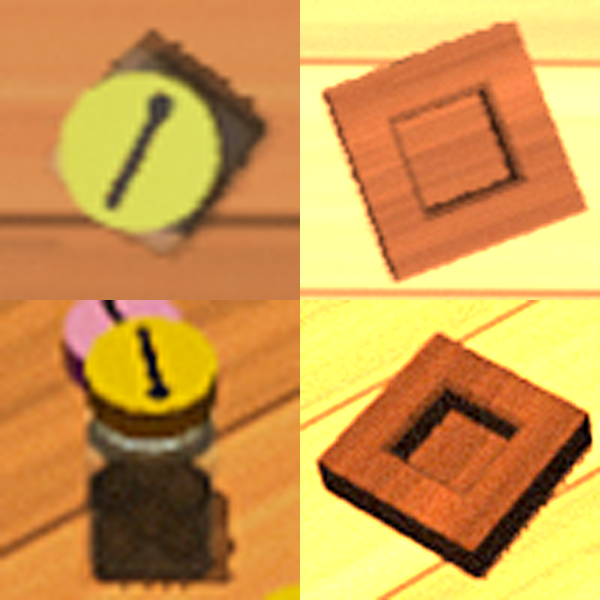

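```bash
cat > fit.py <<'E'
from h import *
from scipy.optimize import minimize
C={n:cams.get_image(n) for n in("top","scene")}
G={}
for n in C:
    g=cv2.GaussianBlur(C[n]["image"].astype(np.float32),(0,0),1.0)
    G[n]=np.sqrt(sum(cv2.Sobel(g,cv2.CV_32F,a,b)**2 for a,b in((1,0),(0,1))).sum(2))
def score(P,n):
    q=np.array([proj(C[n],p) for p in P]).astype(np.float32)
    return cv2.remap(np.minimum(G[n],150),q[:,0].copy(),q[:,1].copy(),cv2.INTER_LINEAR).mean()
def edges(L,k=25): # list of segments
    return np.concatenate([np.linspace(a,b,k) for a,b in L])
def sq(h,z): return [np.array([a*h,b*h,z]) for a,b in((1,1),(-1,1),(-1,-1),(1,-1))]
def ring(h,z): s=sq(h,z); return [(s[i],s[(i+1)%4]) for i in range(4)]
def put(P,x,y,w): 
    c,s=np.cos(w),np.sin(w);return P@np.array([[c,s,0],[-s,c,0],[0,0,1]])+[x,y,0]
def run(f,x0,step,tries=3):
    best=None
    for t in range(tries):
        s=np.array([x0]+[np.array(x0)+np.eye(len(x0))[i]*step[i]*(1 if t%2 else -1)*(1+t/2) for i in range(len(x0))])
        r=minimize(f,x0,method="Nelder-Mead",options=dict(initial_simplex=s,xatol=1e-3,fatol=1e-4))
        if best is None or r.fun<best.fun: best=r
    return best.x,best.fun
E
cat > m1.py <<'E'
from fit import *
H=edges(ring(65,0));W=edges(ring(35,0))
for ns in(["top"],["scene"],["top","scene"]):
    f=lambda v:-sum(score(put(H,*v[:3])+[0,0,v[3] if len(v)>3 else 35],n) for n in ns)
    print("holder",ns,[np.round(a,3) for a in run(f,[505,-208,0.36]+([35] if len(ns)>1 else []),[4,4,.05,5][:3+(len(ns)>1)])])
# cap top disc
E={}
for n,(u,v) in dict(top=(215,257),scene=(286,141)).items():
    im=C[n]["image"];hsv=cv2.cvtColor(im,cv2.COLOR_RGB2HSV)
    m=((hsv[:,:,0]>21)&(hsv[:,:,0]<36)&(hsv[:,:,2]>165)&(hsv[:,:,1]>110)).astype(np.uint8)
    m[:v-16]=0;m[v+16:]=0;m[:,:u-16]=0;m[:,u+16:]=0
    cn=max(cv2.findContours(m,0,1)[0],key=len);e=cv2.fitEllipse(cv2.convexHull(cn));E[n]=e[0];print(n,"cap top",np.round(cv2.fitEllipse(cn)[0],2),e)
p,d=tri(ray(C["top"],*E["top"]),ray(C["scene"],*E["scene"]));print("captop xyz",p.round(1),d.round(1))
t=np.linspace(0,2*np.pi,80);D=np.stack([29*np.cos(t),29*np.sin(t),0*t],1)
print("disc fit",run(lambda v:-score(D+v,"top")-score(D+v,"scene"),list(p),[3,3,5]))
print("pink",tri(ray(C["top"],194.5,297.5),ray(C["scene"],281.5,135)))
# stripe from dark pixels in disc, top view
g=cv2.cvtColor(C["top"]["image"],cv2.COLOR_RGB2GRAY);yy,xx=np.mgrid[:420,:560]
sel=(np.hypot(xx-E["top"][0],yy-E["top"][1])<11.5);w=np.clip(150-g[sel].astype(float),0,None)
P=np.array([onz(C["top"],a,b,p[2])[:2] for a,b in zip(xx[sel],yy[sel])]);c=np.average(P,0,w);cov=np.cov((P-c).T,aweights=w)
l,V=np.linalg.eigh(cov);print("stripe dir",np.degrees(np.arctan2(V[1,1],V[0,1])),"centroid off",c-p[:2])
x,y=p[:2]
J=edges(ring(30,0)+ring(30,86))
# jar silhouette: hull edges only
def hullpts(n,v):
    q=put(np.array(sq(30,0)+sq(30,86)),*v);pr=np.array([proj(C[n],a) for a in q]).astype(np.float32)
    i=cv2.convexHull(pr,returnPoints=False)[:,0];return edges([(q[i[k]],q[i[(k+1)%len(i)]]) for k in range(len(i))])
for ns in(["top"],["scene"],["top","scene"]):
    for w0 in(-.8,-.4,0.,.4):
        r=run(lambda v:-sum(score(hullpts(n,v),n) for n in ns),[x,y,w0],[3,3,.15],2);print("jar",ns,np.round(r[0],3),round(r[1],1))
E
python3 m1.py
```

```text
holder ['top'] [array([ 5.07318e+02, -2.07287e+02,  3.58000e-01]), np.float64(-149.646)]
holder ['scene'] [array([ 5.06405e+02, -2.07607e+02,  3.58000e-01]), np.float64(-149.955)]
holder ['top', 'scene'] [array([ 5.07144e+02, -2.07376e+02,  3.58000e-01,  3.59490e+01]), np.float64(-299.601)]
top cap top [214.56 256.91] ((214.57998657226562, 256.9354248046875), (26.23605728149414, 26.631099700927734), 44.82356643676758)
scene cap top [285.73 140.43] ((285.6571350097656, 140.44989013671875), (15.437126159667969, 21.461984634399414), 87.7729263305664)
captop xyz [445.5  53.4 112.2] 2.3
disc fit (array([445.48276225,  52.95795711, 113.43744305]), np.float64(-299.36138916015625))
pink (array([346.69393101, 111.88457315,  20.20896164]), np.float64(3.528738623794789))
stripe dir 154.08522268050703 centroid off [ 1.71727685 -1.88738279]
jar ['top'] [448.829  49.627  -0.627] -133.2
jar ['top'] [448.89   49.679  -0.622] -133.2
jar ['top'] [4.44828e+02 5.89040e+01 2.00000e-03] -118.8
jar ['top'] [448.718  49.759   0.953] -133.1
jar ['scene'] [440.862  58.888  -0.638] -140.2
jar ['scene'] [440.927  58.788  -0.648] -140.2
jar ['scene'] [440.934  58.892  -0.644] -140.2
jar ['scene'] [441.175  58.919   0.917] -140.2
jar ['top', 'scene'] [448.717  51.257  -0.626] -264.7
jar ['top', 'scene'] [448.703  51.317  -0.628] -264.7
jar ['top', 'scene'] [447.332  52.191  -0.611] -264.4
jar ['top', 'scene'] [448.702  51.319   0.943] -264.7
```

Candidates for the cap are the small gold one on the jar (top 215,257; scene 286,141), the larger gold one on the table (top 218,206; scene 315,191) and the pink one (top 195,297; scene 282,135). By the description it is the small gold one. The crop shows it on the square walnut jar at top (215,257), with its top measured at about 112 mm, as expected.

The jar is at about (446,53) with yaw −0.63. The stripe is at −0.45, so the cap sits 0.18 rad anticlockwise of the jar. The holder is at (507,−207) with yaw 0.358.

Call:
move_arm([
  [[0,0,0],0.76,0],
  [[0,0,0],0.76,0],
  [[0,0,0],0.76,0],
])

```text
t: 1.65
ee_pos: [259.8, 568.4, 222.7]
orientation: [0.975, 2.987, 0.0]
ft_force: [-0.0, 0.3, -0.1]
width: 87.5
grasp_force: 0.0
```

Call:
move_arm([
  [[-0.5,-0.35,0],0,0],
  [[-0.95,-0.65,0],0,0],
  [[-0.95,-0.65,0],0,0],
  [[-0.95,-0.65,0],0,0],
  [[-0.95,-0.65,0],0,0],
  [[-0.95,-0.65,0],0,0],
  [[-0.95,-0.65,0],0,0],
  [[-0.95,-0.65,0],0,0],
  [[-0.95,-0.65,0],0,0],
  [[-0.95,-0.65,0],0,0],
  [[-0.95,-0.65,0],0,0],
  [[-0.95,-0.65,0],0,0],
  [[-0.95,-0.65,0],0,0],
  [[-0.95,-0.65,0],0,0],
  [[-0.95,-0.65,0],0,0],
  [[-0.95,-0.65,0],0,0],
  [[-0.95,-0.65,0],0,0],
  [[-0.95,-0.65,0],0,0],
  [[-0.95,-0.65,0],0,0],
  [[-0.5,-0.3,0],0,0],
])

```text
t: 3.32
ee_pos: [445.5, 50.4, 223.0]
orientation: [0.972, 2.986, -0.0]
ft_force: [-0.0, 0.6, 0.2]
width: 87.6
grasp_force: 0.0
```

```bash
cat > st.py <<'E'
import sys
from h import *
def st(tx=None,ty=None,tpsi=None):
    o=ctrl.get_obs();Rm=R({"rotation":o["orientation"]});y=Rm[:,1];psi=np.arctan2(y[1],y[0])
    print("t",round(o["t"],2),"pos",np.round(o["ee_pos"],1),"psi",round(psi,3),"tilt",np.round(Rm[:2,2],4),"F",np.round(o["ft_force"],1),"M",np.round(o["moment"],2),"w",round(o["width"],1),"gf",round(o["grasp_force"],1),"q1,q6",round(o["qpos"][0],3),round(o["qpos"][5],3))
    if tx is not None:
        d=Rm.T@np.array([tx-o["ee_pos"][0],ty-o["ee_pos"][1],0]);print("tool shift units",np.round(d/25,2),"turn units",None if tpsi is None else round(-np.degrees((tpsi-psi+np.pi/2)%np.pi-np.pi/2)/5,2))
    return o
if __name__=="__main__": st(*map(float,sys.argv[1:]))
E
python3 st.py 446.5 52.5 0.943
```

```text
t 3.32 pos [445.5  50.4 223. ] psi 0.942 tilt [ 0.0009 -0.0005] F [-0.   0.6  0.2] M [ 0.05  0.06 -0.02] w 87.6 gf 0.0 q1,q6 0.086 -0.855
tool shift units [ 0.02  0.09 -0.  ] turn units -0.02
```

Call:
move_arm([
  [[0.02,0.09,0.6],0,0],
  [[0,0,0.9],0,0],
  [[0,0,0.9],0,0],
  [[0,0,0.9],0,0],
  [[0,0,0.9],0,0],
  [[0,0,0.9],0,0],
  [[0,0,0.8],0,0],
  [[0,0,0.6],0,0],
  [[0,0,0.4],0,0],
  [[0,0,0.3],0,0],
  [[0,0,0],0,0],
])

```text
t: 4.23
ee_pos: [445.1, 54.8, 41.7]
orientation: [-0.97, -2.987, 0.001]
ft_force: [-0.2, 0.1, 0.7]
width: 87.6
grasp_force: 0.0
```

```bash
python3 - <<'E'
from st import *
st(446.5,52.5,.943)
a=cams.get_image("scene")["image"][70:230,210:370,::-1];b=cams.get_image("top")["image"][170:330,140:300,::-1]
cv2.imwrite("pics/c1.png",cv2.resize(np.hstack([a,b]),(800,400),interpolation=cv2.INTER_CUBIC))
E
```

```text
t 4.23 pos [445.1  54.8  41.7] psi 0.943 tilt [-0.0017 -0.0002] F [-0.2  0.1  0.7] M [ 0.01 -0.01 -0.01] w 87.6 gf 0.0 q1,q6 0.096 -0.847
tool shift units [-0.1  -0.04 -0.  ] turn units 0.0
```

View pics/c1.png

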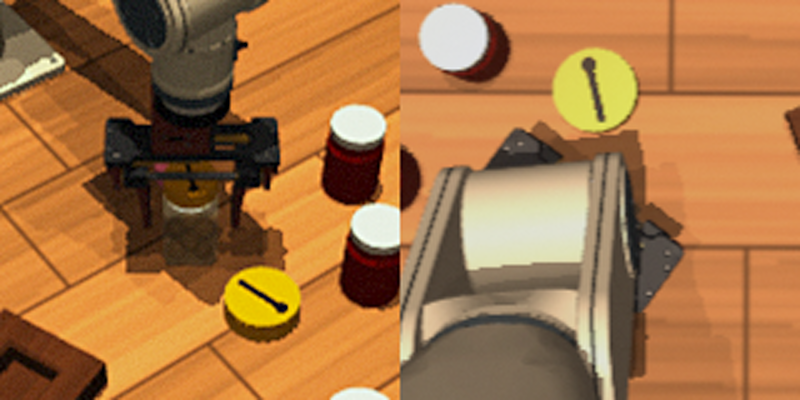

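Call:
move_arm([
  [[-0.1,-0.04,0],0,0],
  [[0,0,0],0,0.1],
  [[0,0,0],0,0.2],
  [[0,0,0],0,0.28],
  [[0,0,0],0,0.32],
  [[0,0,0],0,0.4],
  [[0,0,0],0,1],
  [[0,0,0],0,1],
  [[0,0,0],0,1],
  [[0,0,0],0,1],
])

```text
t: 5.17
ee_pos: [447.1, 52.6, 42.9]
orientation: [0.97, 2.988, 0.0]
ft_force: [-1.5, 0.5, 6.1]
width: 59.7
grasp_force: 30.0
```

```bash
python3 st.py 446.5 52.5 0.943
```

```text
t 5.17 pos [447.1  52.6  42.9] psi 0.943 tilt [ 0.0002 -0.    ] F [-1.5  0.5  6.1] M [-0.11  0.14 -0.03] w 59.7 gf 30.0 q1,q6 0.091 -0.852
tool shift units [ 0.02 -0.02 -0.  ] turn units 0.0
```

Call:
move_arm([
  [[0,0,-0.3],0,1],
  [[0,0,-0.6],0,1],
  [[0,0,-0.7],0,1],
  [[0,0,-0.6],0,1],
  [[0,0,-0.4],0,1],
  [[-0.3,-0.25,-0.2],0,1],
  [[-0.6,-0.5,0],0,1],
  [[-0.8,-0.7,0],0,1],
  [[-0.8,-0.7,0],0,1],
  [[-0.8,-0.7,0],0,1],
  [[-0.8,-0.7,0],0,1],
  [[-0.8,-0.7,0],0,1],
  [[-0.8,-0.7,0],0,1],
  [[-0.8,-0.7,0],0,1],
  [[-0.8,-0.7,0],0,1],
  [[-0.6,-0.5,0],0,1],
  [[-0.3,-0.2,0],0,1],
  [[0,0,0],0,1],
])

```text
t: 6.67
ee_pos: [509.6, -212.4, 112.2]
orientation: [0.973, 2.987, -0.0]
ft_force: [0.5, 0.3, -3.9]
width: 59.7
grasp_force: 30.0
```

Call:
move_arm([
  [[0,0,0],0.71,1],
  [[0,0,0],1,1],
  [[0,0,0],1,1],
  [[0,0,0],1,1],
  [[0,0,0],1,1],
  [[0,0,0],1,1],
  [[0,0,0],1,1],
  [[0,0,0],0,1],
  [[0,0,0],0,1],
])

```text
t: 7.42
ee_pos: [508.8, -209.4, 112.3]
orientation: [-1.786, -2.583, 0.0]
ft_force: [-1.0, 0.1, -4.9]
width: 60.0
grasp_force: 30.0
```

```bash
python3 - <<'E'
from st import *
st(507.2,-207.4,.358)
a=cams.get_image("scene")["image"][125:285,125:285,::-1];b=cams.get_image("top")["image"][150:310,250:410,::-1]
cv2.imwrite("pics/c2.png",cv2.resize(np.hstack([a,b]),(800,400),interpolation=cv2.INTER_CUBIC))
E
```

```text
t 7.42 pos [ 508.8 -209.4  112.3] psi 0.361 tilt [-0.0012  0.0007] F [-1.   0.1 -4.9] M [-0.04  0.03 -0.  ] w 60.0 gf 30.0 q1,q6 -0.412 -0.773
tool shift units [ 0.1  -0.03  0.  ] turn units 0.03
```

View pics/c2.png

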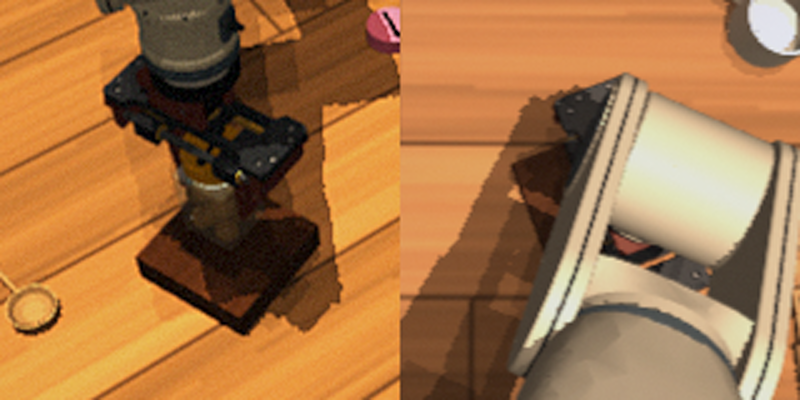

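Call:
move_arm([
  [[0.1,-0.03,0.2],0.03,1],
  [[0,0,0.4],0,1],
  [[0,0,0.4],0,1],
  [[0,0,0.2],0,1],
  [[0,0,0],0,1],
  [[0,0,0],0,1],
  [[0,0,0],0,1],
])

```text
t: 8.1
ee_pos: [508.0, -208.5, 82.6]
orientation: [-1.794, -2.579, 0.0]
ft_force: [0.5, 0.3, -3.9]
width: 59.9
grasp_force: 30.0
```

```bash
python3 st.py 507.2 -207.4 .358
```

```text
t 8.1 pos [ 508.  -208.5   82.6] psi 0.355 tilt [-0.0001  0.    ] F [ 0.5  0.3 -3.9] M [-0.05  0.01  0.  ] w 59.9 gf 30.0 q1,q6 -0.411 -0.766
tool shift units [ 0.05 -0.02  0.  ] turn units -0.04
```

Call:
move_arm([
  [[0.03,-0.01,0.1],0,1],
  [[0,0,0.1],0,1],
  [[0,0,0.1],0,1],
  [[0,0,0.1],0,1],
  [[0,0,0],0,1],
  [[0,0,0],0,1],
])

```text
t: 8.6
ee_pos: [508.6, -210.1, 75.1]
orientation: [1.791, 2.576, -0.002]
ft_force: [-4.8, -9.7, 15.3]
width: 59.8
grasp_force: 30.0
```

```bash
python3 st.py 507.2 -207.4 .358
```

```text
t 8.6 pos [ 508.6 -210.1   75.1] psi 0.356 tilt [ 0.0029 -0.0038] F [-4.8 -9.7 15.3] M [-1.39  1.57  0.01] w 59.8 gf 30.0 q1,q6 -0.412 -0.765
tool shift units [ 0.12 -0.02 -0.  ] turn units -0.03
```

Call:
move_arm([
  [[-0.04,-0.04,-0.08],0,1],
  [[-0.05,-0.05,0],0,1],
  [[0,0,0],0,1],
  [[0,0,0.05],0,1],
  [[0,0,0.05],0,1],
  [[0,0,0],0,1],
])

```text
t: 9.1
ee_pos: [507.3, -212.2, 73.8]
orientation: [1.791, 2.577, -0.001]
ft_force: [-3.0, -6.1, 12.9]
width: 59.7
grasp_force: 30.0
```

```bash
python3 st.py 507.2 -207.4 .358
```

```text
t 9.1 pos [ 507.3 -212.2   73.8] psi 0.356 tilt [ 0.0023 -0.0027] F [-3.  -6.1 12.9] M [-0.95  0.95  0.07] w 59.7 gf 30.0 q1,q6 -0.417 -0.771
tool shift units [ 0.18  0.06 -0.  ] turn units -0.02
```

Call:
move_arm([
  [[-0.03,-0.03,-0.05],0,1],
  [[-0.04,-0.04,0],0,1],
  [[0,0,0],0,1],
  [[0,0,0.05],0,1],
  [[0,0,0.04],0,1],
  [[0,0,0],0,1],
])

```text
t: 9.6
ee_pos: [507.6, -213.8, 72.9]
orientation: [1.791, 2.575, 0.002]
ft_force: [2.8, -2.1, 11.8]
width: 59.5
grasp_force: 30.0
```

```bash
python3 st.py 507.2 -207.4 .358
```

```text
t 9.6 pos [ 507.6 -213.8   72.9] psi 0.355 tilt [ 0.0047 -0.0021] F [ 2.8 -2.1 11.8] M [ 0.06 -0.15  0.11] w 59.5 gf 30.0 q1,q6 -0.42 -0.776
tool shift units [ 0.25  0.08 -0.  ] turn units -0.03
```

Call:
move_arm([
  [[-0.03,0.02,-0.08],0,1],
  [[-0.02,0.02,0],0,1],
  [[0,0,0.05],0,1],
  [[0,0,0.05],0,1],
  [[0,0,0.05],0,1],
  [[0,0,0],0,1],
])

```text
t: 10.1
ee_pos: [508.2, -215.3, 71.2]
orientation: [1.791, 2.576, -0.0]
ft_force: [2.2, -4.4, 15.0]
width: 60.0
grasp_force: 30.0
```

```bash
python3 - <<'E'
from st import *
st(507.2,-207.4,.358)
c=cams.get_image("scene")
cv2.imwrite("pics/c3.png",cv2.resize(cv2.convertScaleAbs(c["image"][150:270,150:290,::-1],alpha=1.6),(700,600),interpolation=cv2.INTER_CUBIC))
E
```

```text
t 10.1 pos [ 508.2 -215.3   71.2] psi 0.356 tilt [ 0.0035 -0.0028] F [ 2.2 -4.4 15. ] M [-0.55  0.09  0.08] w 60.0 gf 30.0 q1,q6 -0.422 -0.776
tool shift units [ 0.31  0.07 -0.  ] turn units -0.03
```

View pics/c3.png

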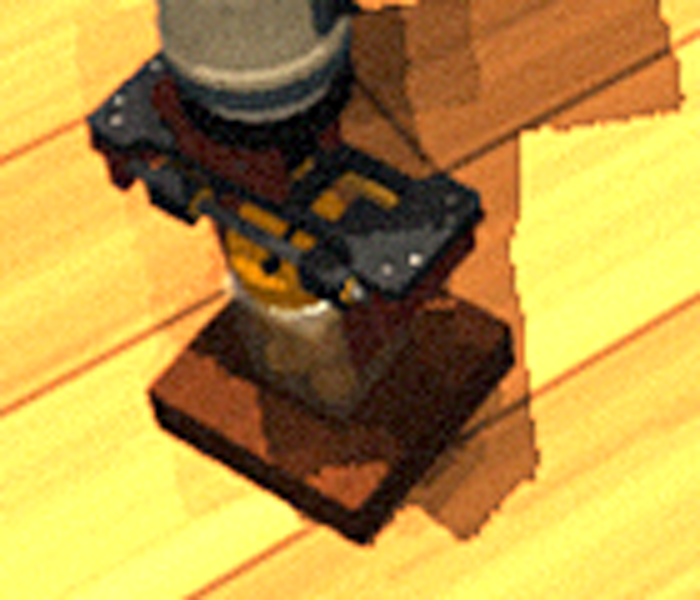

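```bash
python3 - <<'E'
from st import *
o=st();c=cams.get_image("scene")
def pt(cx,cy,psi,a,b,z): 
    y=np.array([np.cos(psi),np.sin(psi)]);x=np.array([-y[1],y[0]]);q=np.array([cx,cy])+a*x+b*y;return [*q,z]
f=lambda *a:((proj(c,pt(*a))-[149.5,149.5])*5).round()
for nm,cx,cy in(("holder",507.2,-207.4),("tcp",508,-214),("tcp0",508,-208.5)):
    for a,b in((1,1),(1,-1),(-1,1),(-1,-1)):
        print(nm,(a,b),"block65@35",f(cx,cy,.357,65*a,65*b,35),"well35",f(cx,cy,.357,35*a,35*b,35),"jar30@z35,30,86+30",[f(cx,cy,.357,30*a,30*b,z).tolist() for z in(35,28,116)])
    print("cap rim ctr/top ctr",[f(cx,cy,.357,0,0,z) for z in(122,142)])
c3=cv2.imread("pics/c3.png")
hsv=cv2.cvtColor(c["image"],cv2.COLOR_RGB2HSV)
np.save("scene_c3.npy",c["image"])
E
```

```text
t 10.15 pos [ 508.2 -215.3   71.2] psi 0.356 tilt [ 0.0036 -0.0028] F [ 1.8 -4.9 13.7] M [-0.56  0.08  0.2 ] w 60.1 gf 30.0 q1,q6 -0.422 -0.776
holder (1, 1) block65@35 [514. 327.] well35 [430. 341.] jar30@z35,30,86+30 [[416.0, 343.0], [418.0, 351.0], [402.0, 244.0]]
holder (1, -1) block65@35 [311. 216.] well35 [320. 280.] jar30@z35,30,86+30 [[322.0, 291.0], [323.0, 299.0], [303.0, 190.0]]
holder (-1, 1) block65@35 [356. 512.] well35 [344. 439.] jar30@z35,30,86+30 [[343.0, 427.0], [344.0, 435.0], [324.0, 329.0]]
holder (-1, -1) block65@35 [146. 389.] well35 [233. 374.] jar30@z35,30,86+30 [[247.0, 372.0], [249.0, 380.0], [223.0, 273.0]]
cap rim ctr/top ctr [array([312., 250.]), array([307., 224.])]
tcp (1, 1) block65@35 [504. 334.] well35 [420. 348.] jar30@z35,30,86+30 [[406.0, 350.0], [407.0, 359.0], [392.0, 251.0]]
tcp (1, -1) block65@35 [300. 223.] well35 [310. 287.] jar30@z35,30,86+30 [[312.0, 298.0], [313.0, 306.0], [292.0, 197.0]]
tcp (-1, 1) block65@35 [345. 520.] well35 [334. 447.] jar30@z35,30,86+30 [[332.0, 435.0], [333.0, 443.0], [312.0, 338.0]]
tcp (-1, -1) block65@35 [135. 396.] well35 [222. 382.] jar30@z35,30,86+30 [[236.0, 379.0], [238.0, 387.0], [211.0, 281.0]]
cap rim ctr/top ctr [array([300., 258.]), array([295., 232.])]
tcp0 (1, 1) block65@35 [513. 329.] well35 [429. 343.] jar30@z35,30,86+30 [[415.0, 345.0], [417.0, 353.0], [401.0, 246.0]]
tcp0 (1, -1) block65@35 [310. 218.] well35 [319. 282.] jar30@z35,30,86+30 [[321.0, 293.0], [322.0, 301.0], [302.0, 192.0]]
tcp0 (-1, 1) block65@35 [354. 514.] well35 [343. 441.] jar30@z35,30,86+30 [[342.0, 429.0], [343.0, 437.0], [323.0, 332.0]]
tcp0 (-1, -1) block65@35 [145. 391.] well35 [231. 376.] jar30@z35,30,86+30 [[246.0, 374.0], [248.0, 382.0], [222.0, 275.0]]
cap rim ctr/top ctr [array([310., 253.]), array([305., 226.])]
```

```bash
python3 - <<'E'
from st import *
c=cams.get_image("scene")
u0,v0,S=182,180,12
im=cv2.LUT(c["image"][:,:,::-1].copy(),(255*(np.arange(256)/255.)**.45).astype(np.uint8))
cr=im[v0:v0+50,u0:u0+66];cr=cv2.resize(cr,(66*S,50*S),interpolation=cv2.INTER_CUBIC)
def P(cx,cy,a,b,z,psi=.357):
    y=np.array([np.cos(psi),np.sin(psi)]);x=np.array([-y[1],y[0]]);q=np.array([cx,cy])+a*x+b*y
    return ((proj(c,[*q,z])-[u0-.5,v0-.5])*S).astype(int)
def sqr(cx,cy,h,z,col): cv2.polylines(cr,[np.array([P(cx,cy,a*h,b*h,z) for a,b in((1,1),(-1,1),(-1,-1),(1,-1))])],True,col,1)
sqr(507.2,-207.4,35,35,(0,255,0))
for a,b in((1,1),(-1,1),(-1,-1)): cv2.line(cr,P(507.2,-207.4,a*30,b*30,35),P(507.2,-207.4,a*30,b*30,116),(255,255,0),1)
cv2.imwrite("pics/c4.png",cr)
E
```

```text
(no output)
```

View pics/c4.png

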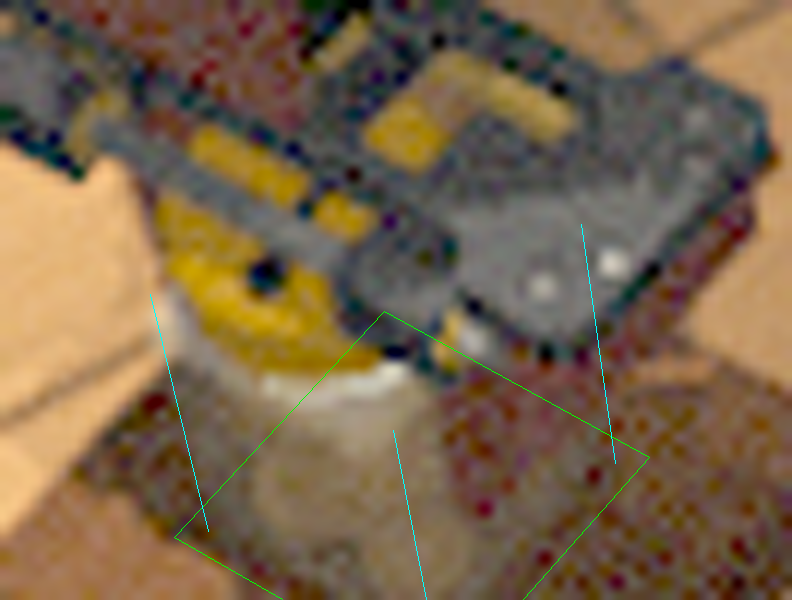

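```bash
python3 - <<'E'
from st import *
c=cams.get_image("scene");im=c["image"].astype(float)
# dark dot near (203.6,202.2)
yy,xx=np.mgrid[197:208,198:210];g=im[197:208,198:210].sum(2);w=np.clip(np.percentile(g,25)-g,0,None)
w*=np.hypot(xx-203.6,yy-202.2)<3;u,v=(xx*w).sum()/w.sum(),(yy*w).sum()/w.sum();print(u,v)
for z in(112+7,125,130,135,140,142,145,150):
    p=onz(c,u,v,z);print(z,p.round(1),"centre",(p[:2]-[9.6,-16.4]).round(1))
E
```

```text
203.9189189189189 202.23492723492723
119 [ 500.8 -225.5  119. ] centre [ 491.2 -209.1]
125 [ 505.3 -227.2  125. ] centre [ 495.7 -210.8]
130 [ 509.  -228.7  130. ] centre [ 499.4 -212.3]
135 [ 512.7 -230.1  135. ] centre [ 503.1 -213.7]
140 [ 516.4 -231.5  140. ] centre [ 506.8 -215.1]
142 [ 517.9 -232.1  142. ] centre [ 508.3 -215.7]
145 [ 520.1 -233.   145. ] centre [ 510.5 -216.6]
150 [ 523.8 -234.4  150. ] centre [ 514.2 -218. ]
```

Call:
move_arm([
  [[0,0,-0.2],0,1],
  [[0,0,-0.5],0,1],
  [[0,0,-0.5],0,1],
  [[0.14,0.04,-0.3],0,1],
  [[0.14,0.03,-0.1],0,1],
  [[0,0,0],0,1],
  [[0,0,0],0,1],
  [[0,0,0],0,1],
])

```text
t: 10.97
ee_pos: [505.0, -206.2, 108.9]
orientation: [-1.793, -2.578, 0.001]
ft_force: [0.9, -0.1, -4.6]
width: 60.0
grasp_force: 30.0
```

```bash
python3 - <<'E'
from st import *
o=st(507.2,-207.4,.358);c=cams.get_image("scene")
x,y,z=o["ee_pos"]
u0,v0,S=178,175,9
im=cv2.LUT(c["image"][:,:,::-1].copy(),(255*(np.arange(256)/255.)**.6).astype(np.uint8))
cr=cv2.resize(im[v0:v0+66,u0:u0+66],(66*S,66*S),interpolation=cv2.INTER_CUBIC)
def P(cx,cy,a,b,z,psi=.357):
    yv=np.array([np.cos(psi),np.sin(psi)]);xv=np.array([-yv[1],yv[0]]);q=np.array([cx,cy])+a*xv+b*yv
    return ((proj(c,[*q,z])-[u0-.5,v0-.5])*S).astype(int)
ov=cr.copy()
for h,zz,col,cx,cy in((65,35,(0,255,0),507.2,-207.4),(35,35,(0,255,0),507.2,-207.4),(30,z-42.3,(255,255,0),x,y)):
    cv2.polylines(ov,[np.array([P(cx,cy,a*h,b*h,zz) for a,b in((1,1),(-1,1),(-1,-1),(1,-1))])],True,col,1)
for a,b in((1,1),(-1,1),(-1,-1)): cv2.line(ov,P(x,y,a*30,b*30,z-42.3),P(x,y,a*30,b*30,z-42.3+86),(255,255,0),1)
for k,zz in((29,z-42.3+92),(29,z-42.3+112)): cv2.polylines(ov,[np.array([P(x,y,29*np.cos(t),29*np.sin(t),zz) for t in np.linspace(0,6.3,50)])],True,(255,0,255),1)
cv2.imwrite("pics/c5.png",np.hstack([cr[:,:390],ov[:,:390]]))
E
```

```text
t 10.97 pos [ 505.  -206.2  108.9] psi 0.355 tilt [-0.0011  0.0004] F [ 0.9 -0.1 -4.6] M [-0.02 -0.   -0.04] w 60.0 gf 30.0 q1,q6 -0.409 -0.764
tool shift units [-0.07  0.06 -0.  ] turn units -0.03
```

View pics/c5.png

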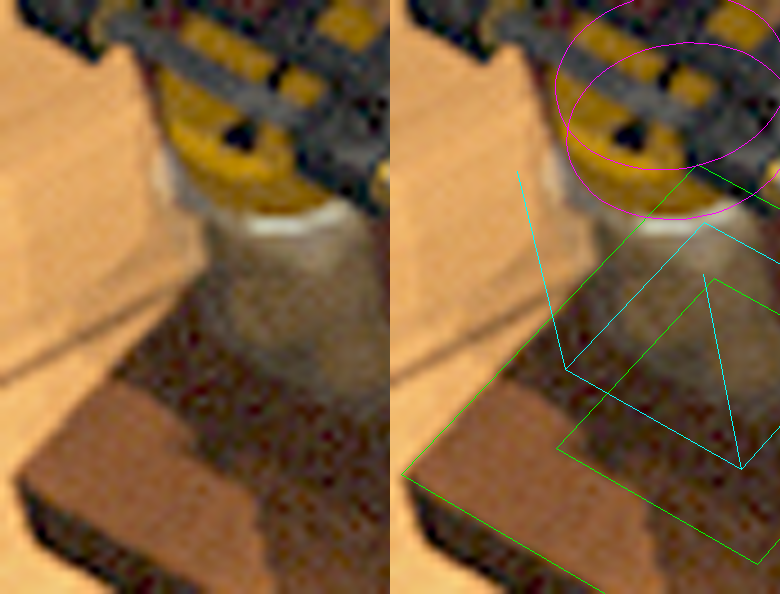

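```bash
cat > chain.py <<'E'
import numpy as np
psi=1.142;p=np.array([259.83,568.413,222.675])
def mv(dx,dy,dz,dt=0):
    global psi,p
    y=np.array([np.cos(psi),np.sin(psi),0]);x=np.array([-y[1],y[0],0]);p=p+25*(dx*x+dy*y-dz*np.array([0,0,1]));psi-=np.radians(5*dt)
    return p.round(1),round(psi,3)
mv(0,0,0,2.28)
print("hover",mv(-.5-.95*18-.5,-.35-.65*18-.3,0))
print("down",mv(.02,.09,7.2)); print("grip",mv(-.1,-.04,0))
print("carried",mv(-.3-.6-6.4-.6-.3,-.25-.5-5.6-.5-.2,-2.8)); print("turned",mv(0,0,0,6.71))
print("a",mv(.1,-.03,1.2,.03)); print("b",mv(.03,-.01,.4));print("c",mv(-.09,-.09,.02));print("d",mv(-.07,-.07,.04));print("e",mv(-.05,.04,.07));print("lift",mv(.28,.07,-1.6))
E
python3 chain.py
cat > tilt.py <<'E'
from fit import *
# jar in gripper: pivot = TCP+18.7 up; params tilt th about y_t (foot toward +x_t positive), slide s along x_t, dz
def jar(p,psi,th,s,dz,pts):
    y=np.array([np.cos(psi),np.sin(psi),0]);x=np.array([-y[1],y[0],0]);z=np.array([0,0,1.])
    ax=np.cos(th)*x+np.sin(th)*z; az=np.cos(th)*z-np.sin(th)*x
    q=pts-np.array([0,0,42.3+18.7]); q=q+[s,0,dz]
    return p+18.7*z+q[:,:1]*ax+q[:,1:2]*y+q[:,2:]*az
A,B,Cc=np.array([-30,-30,0.]),np.array([-30,30,0.]),np.array([30,30,0.])
up=np.array([0,0,70.])
L=edges([(A,A+up),(A,B),(B,B+up*.8),])
def fitit(p,psi):
    f=lambda v:-score(jar(p,psi,v[0],v[1],0,L),"scene")
    best=[]
    for th in np.arange(-.3,.5,.04):
        for s in np.arange(-6,7,2.): best.append((f([th,s]),th,s))
    best.sort();return [np.round(b,2).tolist() for b in best[:6]]
if __name__=="__main__":
    from st import st
    o=st();print(fitit(np.array(o["ee_pos"]),.357))
E
python3 tilt.py
```

```text
hover (array([444.7,  52.8, 222.7]), np.float64(0.943))
down (array([445.6,  54.9,  42.7]), np.float64(0.943))
grip (array([447.1,  52.6,  42.7]), np.float64(0.943))
carried (array([ 509.5, -210.5,  112.7]), np.float64(0.943))
turned (array([ 509.5, -210.5,  112.7]), np.float64(0.357))
a (array([ 507.9, -208.4,   82.7]), np.float64(0.355))
b (array([ 507.4, -207.8,   72.7]), np.float64(0.355))
c (array([ 506.1, -210.7,   72.2]), np.float64(0.355))
d (array([ 505. , -212.9,   71.2]), np.float64(0.355))
e (array([ 506.4, -213.7,   69.4]), np.float64(0.355))
lift (array([ 505.6, -206.6,  109.4]), np.float64(0.355))
t 11.12 pos [ 505.3 -206.4  108.9] psi 0.355 tilt [-0.0009  0.0003] F [-0.1 -0.  -4.6] M [-0.06  0.08  0.03] w 60.0 gf 30.0 q1,q6 -0.41 -0.764
[[-73.93, -0.3, 0.0], [-72.0, -0.3, -2.0], [-71.8, -0.3, 2.0], [-71.34, -0.26, -2.0], [-71.19, -0.26, 0.0], [-69.24, -0.22, -2.0]]
```

Call:
move_arm([
  [[0.34,0.06,0],0,1],
  [[0.78,0.15,0],0,1],
  [[0.78,0.15,0],0,1],
  [[0.78,0.15,0],0,1],
  [[0.78,0.15,0],0,1],
  [[0.78,0.15,0],0,1],
  [[0.78,0.15,0],0,1],
  [[0.78,0.15,0.2],0,1],
  [[0.44,0.09,0.6],0,1],
  [[0,0,0.6],0,1],
  [[0,0,0.5],0,1],
  [[0,0,0.3],0,1],
  [[0,0,0],0,1],
  [[0,0,0.1],0,1],
  [[0,0,0.1],0,1],
  [[0,0,0],0,1],
  [[0,0,0],0,1],
])

```text
t: 12.53
ee_pos: [479.8, -50.0, 49.8]
orientation: [1.795, 2.578, 0.0]
ft_force: [-0.4, 0.1, -4.9]
width: 60.1
grasp_force: 30.0
```

```bash
python3 st.py
```

```text
t 12.53 pos [479.8 -50.   49.8] psi 0.355 tilt [ 0.0007 -0.0001] F [-0.4  0.1 -4.9] M [-0.1   0.02 -0.04] w 60.1 gf 30.0 q1,q6 -0.129 -0.483
```

Call:
move_arm([
  [[0,0,0.08],0,1],
  [[0,0,0.08],0,1],
  [[0,0,0.05],0,1],
  [[0,0,0],0,1],
  [[0,0,0],0,1],
])

```text
t: 12.95
ee_pos: [479.5, -49.9, 44.1]
orientation: [-1.794, -2.578, 0.0]
ft_force: [0.7, -0.3, -4.5]
width: 59.9
grasp_force: 30.0
```

```bash
python3 st.py
```

```text
t 12.95 pos [479.5 -49.9  44.1] psi 0.355 tilt [-0.0002  0.    ] F [ 0.7 -0.3 -4.5] M [-0.06  0.09  0.02] w 59.9 gf 30.0 q1,q6 -0.128 -0.483
```

Call:
move_arm([
  [[0,0,0.06],0,1],
  [[0,0,0.06],0,1],
  [[0,0,0.04],0,1],
  [[0,0,0],0,1],
])

```text
t: 13.28
ee_pos: [479.8, -49.6, 42.1]
orientation: [1.794, 2.578, 0.001]
ft_force: [-6.5, 4.2, 25.4]
width: 59.9
grasp_force: 30.0
```

```bash
python3 st.py
```

```text
t 13.28 pos [479.8 -49.6  42.1] psi 0.355 tilt [0.0005 0.0002] F [-6.5  4.2 25.4] M [ 0.19  1.37 -0.04] w 59.9 gf 30.0 q1,q6 -0.128 -0.483
```

Call:
move_arm([
  [[0,0,-0.05],0,0.3],
  [[0,0,0],0,0.2],
  [[0,0,0],0,0.1],
  [[0,0,0],0,0],
  [[0,0,0],0,0],
  [[0,0,-0.4],0,0],
  [[0,0,-0.8],0,0],
  [[0,0,-0.95],0,0],
  [[0,0,-0.95],0,0],
  [[0,0,-0.85],0,0],
  [[0.5,0,0],0,0],
  [[0.9,0,0],0,0],
  [[0.9,0,0],0,0],
  [[0.9,0,0],0,0],
  [[0.9,0,0],0,0],
  [[0.9,0,0],0,0],
  [[0.9,0,0],0,0],
  [[0.9,0,0],0,0],
  [[0.9,0,0],0,0],
  [[0.3,0,0],0,0],
])

```text
t: 14.95
ee_pos: [408.3, 139.6, 139.8]
orientation: [-1.792, -2.579, 0.001]
ft_force: [1.2, -0.0, -0.8]
width: 87.9
grasp_force: 0.0
```

```bash
cat > m2.py <<'E'
from fit import *
from st import st
st()
E={}
for n in("top","scene"):
    (u,v)=proj(C[n],[479.5,-50,112]).astype(int)
    hsv=cv2.cvtColor(C[n]["image"],cv2.COLOR_RGB2HSV)
    m=((hsv[:,:,0]>21)&(hsv[:,:,0]<36)&(hsv[:,:,2]>165)&(hsv[:,:,1]>110)).astype(np.uint8)
    m[:v-20]=0;m[v+20:]=0;m[:,:u-20]=0;m[:,u+20:]=0
    cn=max(cv2.findContours(m,0,1)[0],key=len);e=cv2.fitEllipse(cv2.convexHull(cn));E[n]=e[0];print(n,(u,v),np.round(e[0],1),np.round(e[1],1),"at z112",onz(C[n],*e[0],112).round(1))
p,d=tri(ray(C["top"],*E["top"]),ray(C["scene"],*E["scene"]));print("captop xyz",p.round(1),d.round(1))
t=np.linspace(0,2*np.pi,80);D=np.stack([29*np.cos(t),29*np.sin(t),0*t],1)
for ns in(["top"],["scene"]): print("disc",ns,run(lambda v:-sum(score(D+[v[0],v[1],112],n) for n in ns),list(p[:2]),[3,3])[0].round(1))
tiles=[]
for n,S in(("top",9),("scene",9)):
    u0,v0=proj(C[n],[479.5,-50,60]).astype(int)-[22,33]
    cr=cv2.resize(C[n]["image"][v0:v0+66,u0:u0+44,::-1],None,fx=S,fy=S,interpolation=cv2.INTER_CUBIC)
    f=lambda q:((proj(C[n],q)-[u0-.5,v0-.5])*S).astype(int)
    for z in(0,86): cv2.polylines(cr,[np.array([f(put(a[None],479.5,-50,.355)[0]) for a in sq(30,z)])],True,(255,255,0),1)
    cv2.polylines(cr,[np.array([f(a+[479.5,-50,112]) for a in D])],True,(255,0,255),1)
    tiles.append(cr)
cv2.imwrite("pics/c6.png",np.hstack(tiles))
H=edges(ring(65,35))
for n in C: print("holder",n,run(lambda v:-score(put(H,*v),n),[507,-207.4,.357],[4,4,.03])[0].round(3))
E
python3 m2.py
```

```text
t 15.05 pos [409.1 138.6 139.9] psi 0.358 tilt [-0.0008 -0.0003] F [ 0.7 -0.3  0.2] M [-0.09 -0.01  0.01] w 88.1 gf 0.0 q1,q6 0.299 -0.059
top (np.int64(261), np.int64(241)) [257.7 243. ] [26.5 26.6] at z112 [476.  -41.9 112. ]
scene (np.int64(260), np.int64(165)) [262.9 163.2] [17.2 22.7] at z112 [476.4 -39.9 112. ]
captop xyz [476.5 -41.1 112.8] 1.9
disc ['top'] [476.5 -42. ]
disc ['scene'] [476.3 -39.2]
holder top [ 5.07115e+02 -2.07407e+02  3.56000e-01]
holder scene [ 5.06598e+02 -2.08115e+02  3.64000e-01]
```

View pics/c6.png

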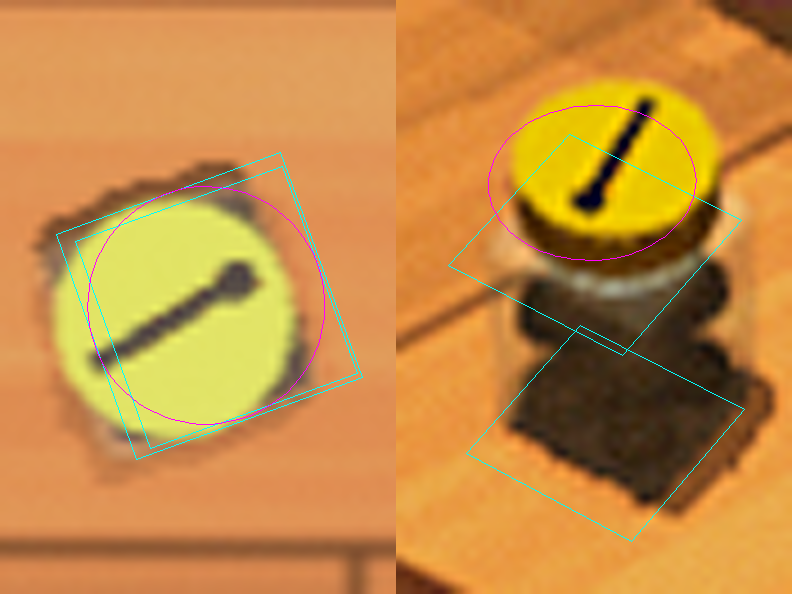

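The picture shows the jar upright again, with its cap at top (257.7,243) and scene (262.9,163.2). It sits about 9 mm along the tool's +x from where I had held it, so it had pivoted in the grip. I'll measure the holder again from its full silhouette.

```bash
cat > m3.py <<'E'
from fit import *
def hull(n,v):
    q=put(np.array(sq(65,0)+sq(65,35)),*v);pr=np.array([proj(C[n],a) for a in q]).astype(np.float32)
    i=cv2.convexHull(pr,returnPoints=False)[:,0];return edges([(q[i[k]],q[i[(k+1)%len(i)]]) for k in range(len(i))])
for ns in(["top"],["scene"],["top","scene"]):
    r=run(lambda v:-sum(score(hull(n,v),n) for n in ns),[507,-208,.357],[5,5,.04],4);print("hull",ns,r[0].round(3),round(r[1],1))
for h in(35,33,31):
    W=edges(ring(h,35 if h==35 else 35-(35-h)))
    for ns in(["top"],["scene"]):
        r=run(lambda v:-sum(score(put(W,v[0],v[1],.357),n) for n in ns),[507,-208],[3,3],4);print("well",h,ns,r[0].round(1),round(r[1],1))
print("centre px top",onz(C["top"],329.35,230.7,35).round(1))
for n in C:
    for h in cams.cut_out(n,"holder")[:1]:
        cn=max(cv2.findContours(h["pixels"].astype(np.uint8),0,1)[0],key=len);print(n,cv2.minAreaRect(cn)[0])
J0=[476.4,-41.3]
def jh(n,v):
    q=put(np.array(sq(30,0)),v[0],v[1],v[2]);return edges([(q[1],q[0]),(q[0],q[3])] if n=="top" else [(q[i],q[(i+1)%4]) for i in range(4)])
r=run(lambda v:-score(edges([(a,b) for a,b in zip(put(np.array([sq(30,0)[i] for i in(1,1)]),*v),put(np.array([sq(30,0)[i] for i in(0,2)]),*v))]),"scene"),[*J0,.357],[3,3,.05],4);print("jar foot near edges scene",r)
E
python3 m3.py
```

```text
hull ['top'] [ 5.07863e+02 -2.08333e+02  3.73000e-01] -150.0
hull ['scene'] [ 5.07e+02 -2.08e+02  3.57e-01] -150.0
hull ['top', 'scene'] [ 5.07864e+02 -2.08204e+02  3.71000e-01] -300.0
well 35 ['top'] [ 506.3 -208.5] -98.4
well 35 ['scene'] [ 508.5 -209.3] -95.3
well 33 ['top'] [ 504.2 -212.8] -93.2
well 33 ['scene'] [ 508.5 -209.3] -106.8
well 31 ['top'] [ 504.4 -213.4] -102.0
well 31 ['scene'] [ 504.3 -209.6] -107.2
centre px top [ 506.2 -209.7   35. ]
top (328.6551818847656, 231.63792419433594)
scene (215.54095458984375, 225.0338897705078)
jar foot near edges scene (array([453.21415724, -26.62896105,   0.88460284]), np.float64(-148.6199188232422))
```

```bash
sed -i 's/np.minimum(G\[n\],150)/np.sqrt(G[n])/' fit.py; python3 m3.py | grep -v foot; python3 - <<'E'
from fit import *
t=np.linspace(0,2*np.pi,80);D=np.stack([29*np.cos(t),29*np.sin(t),0*t],1)
for ns in(["top"],["scene"],["top","scene"]): print("cap disc",ns,run(lambda v:-sum(score(D+[v[0],v[1],112],n) for n in ns),[476.4,-41],[3,3],4)[0].round(1))
for ns in(["top"],["scene"],["top","scene"]): 
    r=run(lambda v:-sum(score(put(edges(ring(65,35)),*v),n) for n in ns),[507,-208,.36],[5,5,.04],4);print("topface",ns,r[0].round(3),round(r[1],2))
E
```

```text
hull ['top'] [ 5.07402e+02 -2.09061e+02  3.58000e-01] -17.9
hull ['scene'] [ 5.06961e+02 -2.07590e+02  3.61000e-01] -22.9
hull ['top', 'scene'] [ 5.07346e+02 -2.08180e+02  3.60000e-01] -40.6
well 35 ['top'] [ 506.2 -208.6] -9.8
well 35 ['scene'] [ 508.2 -209.5] -9.5
well 33 ['top'] [ 504.1 -213.2] -9.4
well 33 ['scene'] [ 508.6 -209.2] -10.3
well 31 ['top'] [ 504.4 -213.3] -10.0
well 31 ['scene'] [ 504.5 -209.3] -10.2
centre px top [ 506.2 -209.7   35. ]
top (328.39569091796875, 231.1682891845703)
scene (215.8411865234375, 224.9647216796875)
cap disc ['top'] [476.2 -42.1]
cap disc ['scene'] [476.2 -39.9]
cap disc ['top', 'scene'] [476.2 -41.4]
topface ['top'] [ 5.06572e+02 -2.07478e+02  3.66000e-01] -17.33
topface ['scene'] [ 5.07091e+02 -2.08052e+02  3.63000e-01] -17.76
topface ['top', 'scene'] [ 5.06686e+02 -2.07668e+02  3.63000e-01] -35.04
```

Call:
move_arm([
  [[-0.5,0,0],-0.05,0],
  [[-0.9,0,0],0,0],
  [[-0.9,0,0],0,0],
  [[-0.9,0,0],0,0],
  [[-0.9,0,0],0,0],
  [[-0.9,0,0],0,0],
  [[-0.9,0,0],0,0],
  [[-0.9,0,0],0,0],
  [[-0.6,0,0],0,0],
  [[-0.22,0,0],0,0],
  [[0,0,0],0,0],
  [[0,0,0.5],0,0],
  [[0,0,0.9],0,0],
  [[0,0,0.9],0,0],
  [[0,0,0.8],0,0],
  [[0,0,0.5],0,0],
  [[0,0,0.25],0,0],
  [[0,0,0.12],0,0.1],
  [[0,0,0],0,0.2],
  [[0,0,0],0,0.28],
])

```text
t: 17.22
ee_pos: [477.3, -40.4, 41.4]
orientation: [1.788, 2.582, 0.001]
ft_force: [0.5, 0.8, -0.4]
width: 71.4
grasp_force: 0.0
```

Call:
move_arm([
  [[0,0,0],0,0.32],
  [[0,0,0],0,0.5],
  [[0,0,0],0,1],
  [[0,0,0],0,1],
  [[0,0,0],0,1],
])

```text
t: 17.63
ee_pos: [477.3, -40.7, 41.7]
orientation: [1.788, 2.582, 0.001]
ft_force: [-1.4, 0.8, 7.3]
width: 59.9
grasp_force: 30.0
```

```bash
python3 st.py 476.2 -41 .36
```

```text
t 17.63 pos [477.3 -40.7  41.7] psi 0.359 tilt [ 0.0009 -0.0001] F [-1.4  0.8  7.3] M [0.08 0.4  0.05] w 59.9 gf 30.0 q1,q6 -0.11 -0.469
tool shift units [ 0.   -0.05 -0.  ] turn units -0.01
```

Call:
move_arm([
  [[0,0,-0.2],0,1],
  [[0,0,-0.5],0,1],
  [[0,0,-0.7],0,1],
  [[0,0,-0.7],0,1],
  [[0,0,-0.5],0,1],
  [[-0.4,-0.07,-0.2],0,1],
  [[-0.8,-0.14,0],0,1],
  [[-0.8,-0.14,0],0,1],
  [[-0.8,-0.14,0],0,1],
  [[-0.8,-0.14,0],0,1],
  [[-0.8,-0.14,0],0,1],
  [[-0.8,-0.14,0],0,1],
  [[-0.8,-0.14,0],0,1],
  [[-0.5,-0.1,0],0,1],
  [[-0.2,-0.05,0.2],0,1],
  [[0,0,0.5],0,1],
  [[0,0,0.4],0,1],
  [[0,0,0.15],0,1],
  [[0,0,0],0,1],
  [[0,0,0],0,1],
])

```text
t: 19.3
ee_pos: [507.4, -207.4, 79.3]
orientation: [-1.787, -2.582, 0.0]
ft_force: [-0.4, 0.4, -3.8]
width: 60.0
grasp_force: 30.0
```

```bash
python3 st.py 507.2 -208.3 .36
```

```text
t 19.3 pos [ 507.4 -207.4   79.3] psi 0.36 tilt [-0.0011  0.0005] F [-0.4  0.4 -3.8] M [-0.01  0.01 -0.1 ] w 60.0 gf 30.0 q1,q6 -0.41 -0.77
tool shift units [-0.03 -0.02 -0.  ] turn units -0.0
```

Next I'll go down in 1 mm steps to find any contact.

Call:
move_arm([
  [[0,0,0.06],0,1],
  [[0,0,0.06],0,1],
  [[0,0,0.06],0,1],
  [[0,0,0.05],0,1],
  [[0,0,0],0,1],
])

```text
t: 19.72
ee_pos: [508.4, -208.2, 76.3]
orientation: [1.788, 2.582, 0.0]
ft_force: [-6.3, 1.7, 18.1]
width: 60.1
grasp_force: 30.0
```

```bash
python3 st.py 507.2 -208.3 .36
```

```text
t 19.72 pos [ 508.4 -208.2   76.3] psi 0.36 tilt [ 0.0014 -0.0006] F [-6.3  1.7 18.1] M [0.63 0.93 0.14] w 60.1 gf 30.0 q1,q6 -0.41 -0.77
tool shift units [ 0.01 -0.05 -0.  ] turn units -0.01
```

Call:
move_arm([
  [[0,0,-0.12],0,1],
  [[0,-0.08,-0.04],0,1],
  [[0,-0.06,0],0,1],
  [[0,0,0],0,1],
])

```text
t: 20.05
ee_pos: [504.0, -209.2, 77.8]
orientation: [-1.789, -2.582, 0.0]
ft_force: [-0.1, 0.3, -3.9]
width: 60.2
grasp_force: 30.0
```

Call:
move_arm([
  [[0,0,0.05],0,1],
  [[0,0,0.05],0,1],
  [[0,0,0.05],0,1],
  [[0,0,0],0,1],
])

```text
t: 20.38
ee_pos: [504.8, -209.5, 76.1]
orientation: [1.788, 2.583, -0.001]
ft_force: [-5.2, 2.4, 22.2]
width: 60.0
grasp_force: 30.0
```

```bash
python3 - <<'E'
from st import *
o=st(507.2,-208.3,.36)
a=cams.get_image("top")["image"][180:290,270:390,::-1];b=cams.get_image("scene")["image"][170:280,160:280,::-1]
np.savez("c7.npz",a=a,b=b)
E
```

```text
t 20.38 pos [ 504.8 -209.5   76.1] psi 0.36 tilt [ 0.     -0.0005] F [-5.2  2.4 22.2] M [ 0.08  1.98 -0.08] w 60.0 gf 30.0 q1,q6 -0.415 -0.774
tool shift units [ 0.01  0.11 -0.  ] turn units -0.01
```

Call:
move_arm([
  [[0,0,-0.12],0,1],
  [[0,0.07,-0.03],0,1],
  [[0,0,0],0,1],
  [[0,0,0.05],0,1],
  [[0,0,0.05],0,1],
  [[0,0,0.05],0,1],
  [[0,0,0],0,1],
])

```text
t: 21.07
ee_pos: [506.7, -209.2, 73.9]
orientation: [1.788, 2.582, -0.0]
ft_force: [2.1, -2.9, -4.5]
width: 59.9
grasp_force: 30.0
```

```bash
cat > cp.py <<'E'
from st import *
o=st();F=np.array(o["ft_force"])+[0,0,4.3];M=o["moment"];psi=.36
y=np.array([np.cos(psi),np.sin(psi)]);x=np.array([-y[1],y[0]])
for h in(.2,.25):
    r=np.array([-(M[1]+h*F[0])/F[2],(M[0]-h*F[1])/F[2]]);print("h",h,"contact x_t,y_t mm",(1000*r@x).round(1),(1000*r@y).round(1))
E
python3 cp.py
```

```text
t 21.07 pos [ 506.7 -209.2   73.9] psi 0.359 tilt [ 0.0011 -0.001 ] F [ 2.1 -2.9 -4.5] M [-0.72 -0.32  0.06] w 59.9 gf 30.0 q1,q6 -0.413 -0.772
h 0.2 contact x_t,y_t mm 389.9 598.4
h 0.25 contact x_t,y_t mm -392.7 801.3
```

Call:
move_arm([
  [[-0.03,0,0.04],0,1],
  [[0,0,0.04],0,1],
  [[0,0,0.04],0,1],
  [[0,0,0.04],0,1],
  [[0,0,0],0,1],
])

```text
t: 21.48
ee_pos: [506.4, -209.4, 69.9]
orientation: [1.789, 2.583, -0.0]
ft_force: [0.7, -3.5, -6.8]
width: 60.3
grasp_force: 30.0
```

```bash
python3 cp.py
```

```text
t 21.48 pos [ 506.4 -209.4   69.9] psi 0.359 tilt [ 0.     -0.0001] F [ 0.7 -3.5 -6.8] M [-0.66 -0.38  0.02] w 60.3 gf 30.0 q1,q6 -0.414 -0.773
h 0.2 contact x_t,y_t mm 20.4 -93.7
h 0.25 contact x_t,y_t mm -49.6 -105.2
```

Call:
move_arm([
  [[-0.03,0,0.06],0,1],
  [[0,0,0.1],0,1],
  [[0,0,0.1],0,1],
  [[0,0,0.1],0,1],
  [[0,0,0.1],0,1],
  [[0,0,0.1],0,1],
  [[0,0,0],0,1],
])

```text
t: 22.07
ee_pos: [506.4, -209.8, 55.6]
orientation: [-1.788, -2.582, 0.0]
ft_force: [0.8, -0.5, -3.5]
width: 60.0
grasp_force: 30.0
```

```bash
python3 cp.py
```

```text
t 22.07 pos [ 506.4 -209.8   55.6] psi 0.359 tilt [-0.0008  0.0004] F [ 0.8 -0.5 -3.5] M [-0.03  0.03 -0.04] w 60.0 gf 30.0 q1,q6 -0.415 -0.774
h 0.2 contact x_t,y_t mm 184.8 -202.9
h 0.25 contact x_t,y_t mm 235.6 -241.9
```

Call:
move_arm([
  [[0,0,0.06],0,1],
  [[0,0,0.06],0,1],
  [[0,0,0.06],0,1],
  [[0,0,0.05],0,1],
  [[0,0,0.04],0,1],
  [[0,0,0.03],0,1],
  [[0,0,0],0,1],
])

```text
t: 22.65
ee_pos: [506.7, -210.1, 48.8]
orientation: [1.789, 2.582, -0.0]
ft_force: [-0.8, -1.0, -4.4]
width: 60.1
grasp_force: 30.0
```

```bash
python3 cp.py
```

```text
t 22.65 pos [ 506.7 -210.1   48.8] psi 0.359 tilt [ 0.0001 -0.    ] F [-0.8 -1.  -4.4] M [-0.03  0.07 -0.01] w 60.1 gf 30.0 q1,q6 -0.415 -0.774
h 0.2 contact x_t,y_t mm -858.1 -920.7
h 0.25 contact x_t,y_t mm -1072.8 -1271.7
```

Call:
move_arm([
  [[0,0,0.03],0,1],
  [[0,0,0.03],0,1],
  [[0,0,0],0,1],
])

```text
t: 22.9
ee_pos: [506.7, -210.0, 48.7]
orientation: [1.789, 2.582, -0.0]
ft_force: [-6.0, 2.2, 15.1]
width: 60.2
grasp_force: 30.0
```

Call:
move_arm([
  [[0,0,0],0,0.3],
  [[0,0,0],0,0.2],
  [[0,0,0],0,0.1],
  [[0,0,0],0,0],
  [[0,0,0],0,0],
  [[0,0,-0.3],0,0],
  [[0,0,-0.6],0,0],
  [[0,0,-0.6],0,0],
  [[0,0,-0.4],0,0],
  [[0,0,-0.2],0,0],
  [[0,0,0],0,0],
  [[0,0,0],0,0],
])

```text
t: 23.9
ee_pos: [506.6, -210.0, 99.8]
orientation: [1.789, 2.582, 0.0]
ft_force: [-0.1, 0.4, 0.8]
width: 87.6
grasp_force: 0.0
```

```bash
python3 - <<'E'
from st import *
st()
c=cams.get_image("scene")
def loc(n):
    pass
u0,v0,S=175,170,8
cr=cv2.resize(cv2.LUT(c["image"][v0:v0+75,u0:u0+80,::-1].copy(),(255*(np.arange(256)/255.)**.6).astype(np.uint8)),None,fx=S,fy=S,interpolation=cv2.INTER_CUBIC)
t=np.linspace(0,6.3,50)
for z in(99,119):
    q=[((proj(c,[506.6+29*np.cos(a),-209.8+29*np.sin(a),z])-[u0-.5,v0-.5])*S).astype(int) for a in t];cv2.polylines(cr,[np.array(q)],True,(255,0,255),1)
cv2.imwrite("pics/c7.png",cr)
E
```

```text
t 23.9 pos [ 506.6 -210.    99.8] psi 0.359 tilt [ 0.0003 -0.0002] F [-0.1  0.4  0.8] M [-0.04  0.02 -0.01] w 87.6 gf 0.0 q1,q6 -0.415 -0.774
```

View pics/c7.png

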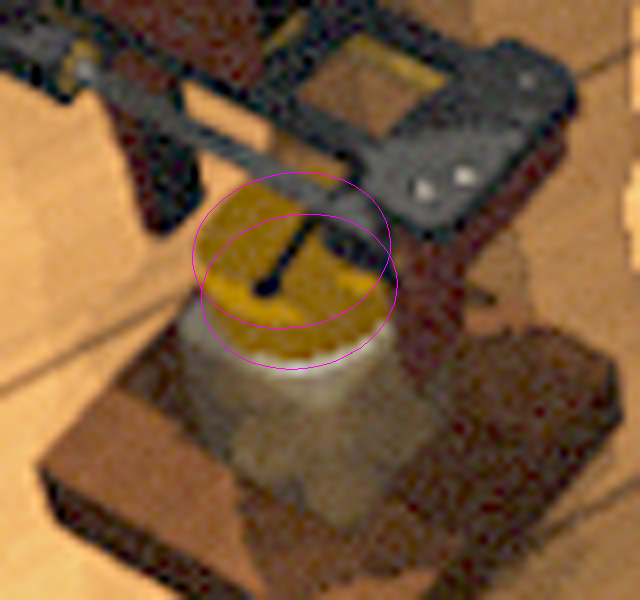

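Call:
move_arm([
  [[0,0,0],0,0.2],
  [[0,0,0],0,0.28],
  [[0,0,0],0,0.32],
  [[0,0,0],0,0.4],
  [[0,0,0],0,1],
  [[0,0,0],0,1],
  [[0,0,0],0,1],
  [[0,0,0],0,1],
  [[0,0,0],-0.3,1],
  [[0,0,0],-0.5,1],
  [[0,0,0],-0.6,1],
  [[0,0,0],-0.6,1],
])

```text
t: 24.95
ee_pos: [506.7, -210.0, 99.5]
orientation: [1.555, 2.73, 0.001]
ft_force: [0.4, 0.4, -2.7]
width: 57.9
grasp_force: 30.0
```

```bash
python3 st.py
```

```text
t 24.95 pos [ 506.7 -210.    99.5] psi 0.536 tilt [0.0002 0.0003] F [ 0.4  0.4 -2.7] M [-0.   -0.15 -0.25] w 57.9 gf 30.0 q1,q6 -0.415 -0.951
```

Call:
move_arm([
  [[0,0,0],-0.7,1],
  [[0,0,0],-0.7,1],
  [[0,0,0],-0.7,1],
  [[0,0,0],-0.7,1],
  [[0,0,0],-0.7,1],
  [[0,0,0],-0.5,1],
  [[0,0,0],0,1],
])

```text
t: 25.53
ee_pos: [506.8, -210.1, 99.8]
orientation: [1.057, 2.958, -0.0]
ft_force: [-0.1, -1.6, -1.6]
width: 57.6
grasp_force: 30.0
```

```bash
python3 st.py
```

```text
t 25.53 pos [ 506.8 -210.1   99.8] psi 0.884 tilt [ 0.0004 -0.0002] F [-0.1 -1.6 -1.6] M [-0.15 -0.04 -0.01] w 57.6 gf 30.0 q1,q6 -0.415 -1.299
```

Call:
move_arm([
  [[0,0,0],-0.7,1],
  [[0,0,0],-0.7,1],
  [[0,0,0],-0.7,1],
  [[0,0,0],-0.7,1],
  [[0,0,0],-0.5,1],
  [[0,0,0],0,1],
  [[0,0,0],0,1],
])

```text
t: 26.12
ee_pos: [507.6, -210.5, 100.8]
orientation: [0.626, 3.076, -0.001]
ft_force: [-0.4, 0.0, 6.9]
width: 57.9
grasp_force: 30.0
```

```bash
cat > cap.py <<'E'
from st import *
st()
c=cams.get_image("scene");im=c["image"].astype(float);hsv=cv2.cvtColor(c["image"],cv2.COLOR_RGB2HSV)
# dark dot: darkest blob inside the visible cap top
for zt in(119,123):
    best=[]
    g=cv2.GaussianBlur(im.sum(2).astype(np.float32),(0,0),.8)
    for a in np.arange(-np.pi,np.pi,.05):
        u,v=proj(c,[506.6+19*np.cos(a),-209.8+19*np.sin(a),zt]);w=[proj(c,[506.6+19*np.cos(a+d),-209.8+19*np.sin(a+d),zt]) for d in(-.35,.35)]
        s=lambda q:float(cv2.remap(g,np.float32([[q[0]]]),np.float32([[q[1]]]),1)[0,0])
        best.append((s((u,v))-min(s(w[0]),s(w[1])),round(a,2)))
    best.sort();print(zt,[(round(b),a) for b,a in best[:8]])
E
python3 cap.py
```

```text
t 26.12 pos [ 507.6 -210.5  100.8] psi 1.17 tilt [ 0.002 -0.001] F [-0.4  0.   6.9] M [0.03 0.08 0.03] w 57.9 gf 30.0 q1,q6 -0.415 -1.584
119 [(-88, np.float64(2.86)), (-88, np.float64(2.81)), (-86, np.float64(-0.09)), (-81, np.float64(-0.14)), (-76, np.float64(-0.04)), (-70, np.float64(2.76)), (-66, np.float64(2.91)), (-66, np.float64(-0.19))]
123 [(-110, np.float64(-0.14)), (-98, np.float64(-0.19)), (-87, np.float64(-0.09)), (-76, np.float64(-0.24)), (-66, np.float64(2.86)), (-64, np.float64(2.91)), (-57, np.float64(2.81)), (-52, np.float64(2.96))]
```

Call:
move_arm([
  [[0,0,-0.05],0,1],
  [[0,0,-0.08],0,1],
  [[0,0,-0.08],0,1],
  [[0,0,-0.08],0,1],
  [[0,0,0],0,1],
  [[0,0,0],0,1],
])

```text
t: 26.67
ee_pos: [506.5, -210.0, 106.9]
orientation: [-0.624, -3.079, -0.0]
ft_force: [0.0, 0.8, -0.1]
width: 57.8
grasp_force: 30.0
```

```bash
python3 st.py
```

```text
t 26.67 pos [ 506.5 -210.   106.9] psi 1.171 tilt [-0.0002  0.    ] F [ 0.   0.8 -0.1] M [-0.01  0.05  0.06] w 57.8 gf 30.0 q1,q6 -0.415 -1.585
```

Call:
move_arm([
  [[0,0,-0.2],0,1],
  [[0,0,-0.3],0,1],
  [[0,0,-0.4],0,1],
  [[0,0,-0.3],0,1],
  [[0,0,-0.2],0,1],
  [[0,0,-0.06],0,1],
  [[0,0,0],0,1],
  [[0,0,0],0,1],
])

```text
t: 27.33
ee_pos: [506.6, -210.0, 143.5]
orientation: [0.624, 3.079, -0.0]
ft_force: [-0.1, 0.2, 0.2]
width: 57.7
grasp_force: 30.0
```

```bash
cat > chk.py <<'E'
from st import *
st();c=cams.get_image("scene");im=c["image"]
hsv=cv2.cvtColor(im,cv2.COLOR_RGB2HSV)
g=((hsv[:,:,0]>18)&(hsv[:,:,0]<34)&(hsv[:,:,1]>190)&(hsv[:,:,2]>70)).astype(np.uint8)
u,v=proj(c,[506.6,-209.8,153]).astype(int);w=np.zeros_like(g);w[v-25:v+25,u-20:u+20]=1
nb,lab,st_,ce=cv2.connectedComponentsWithStats(g*w);print("gold comps",[s.tolist() for s in st_[1:] if s[4]>8])
for z in(138,143,148): 
    P=np.array([proj(c,[506.6+29*np.cos(a),-209.8+29*np.sin(a),z]) for a in np.linspace(0,6.3,60)]);print("rim z",z,"lowest row",P[:,1].max().round(1),"cols",P[:,0].min().round(1),P[:,0].max().round(1))
# orange seal ring visible at mouth?
og=((hsv[:,:,0]>4)&(hsv[:,:,0]<14)&(hsv[:,:,1]>200)&(hsv[:,:,2]>140)).astype(np.uint8)
u,v=proj(c,[506.6,-209.8,120]);print("mouth px",u.round(),v.round());w[:]=0;w[int(v)-12:int(v)+12,int(u)-14:int(u)+14]=1;ys,xs=np.nonzero(og*w);print("orange",len(xs),xs.mean() if len(xs) else 0,ys.mean() if len(xs) else 0)
for t in("jar","cap","mug","spoon"):
    print(t,[(round(r["p"],2),np.round(r["rect"]).tolist()) for r in cams.boxes_of("scene",t)])
E
python3 chk.py
```

```text
t 27.33 pos [ 506.6 -210.   143.5] psi 1.171 tilt [ 0.0001 -0.    ] F [-0.1  0.2  0.2] M [ 0.01  0.03 -0.03] w 57.7 gf 30.0 q1,q6 -0.415 -1.585
gold comps []
rim z 138 lowest row 205.6 cols 197.4 222.5
rim z 143 lowest row 204.3 cols 197.1 222.3
rim z 148 lowest row 203.0 cols 196.8 222.1
mouth px 211.0 200.0
orange 0 0 0
jar [(0.95, [350.0, 253.0, 38.0, 53.0]), (0.57, [361.0, 171.0, 27.0, 39.0]), (0.57, [352.0, 131.0, 24.0, 41.0])]
cap [(0.87, [282.0, 137.0, 14.0, 18.0]), (0.61, [316.0, 189.0, 32.0, 30.0]), (0.6, [208.0, 193.0, 25.0, 24.0])]
mug [(0.58, [195.0, 313.0, 55.0, 49.0])]
spoon [(0.6, [122.0, 233.0, 52.0, 55.0]), (0.6, [351.0, 252.0, 33.0, 50.0]), (0.26, [215.0, 230.0, 72.0, 60.0])]
```

```bash
python3 -c "
from workcell import ctrl
print(ctrl.close_job())"
```

```text
the job is handed in; nothing more can be done
None
```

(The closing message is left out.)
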